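# Click the gel imager's filter wheel round to amber

### The job

Set the gel imager to its amber filter: with your fingertips, push the filter wheel round by its upright coloured tabs, click by click, until the amber filter has clicked in straight beneath the camera lens, and then take your hand away. Push gently and do not pinch or grip anything, keep off the filter glass, do not shove the imager along the bench, and leave the tube rack, wash bottle, chip and dish where they are.

Things in the scene. Friction and masses are not known exactly. Their poses are not given: they have to be found in the camera images.
- imager: Gel imager, loose, 5 kg: white base 270 (x) x 240 (y) x 70 mm tall, then a tapering dark hood up to z 200 mm, a filter wheel on the hood and a camera on a rear column. Origin: centre of underside, z up; +x is its rear, -x its front, facing the robot within about 35 degrees. The hood's top spans x -85 to 41, y -65 to 65 mm and slopes outward below: 40 mm is free beneath the tabs' outer ends.
- camera_top (a point): Centre of the camera's top, 338 mm above the bench, at the imager's x 28 mm, y 0. Camera 60 (x) x 56 (y) mm, z 286 to 338 mm; below it the lens, 48 mm wide down to z 252 mm, then 34 mm wide down to z 236 mm. A column (x 93 to 119 mm, 40 mm wide, up to z 322 mm) carries it by an arm at z 290 to 316 mm. Nothing stands over the wheel's front half.
- wheel_centre (a point): The wheel's vertical axis at the disc's upper face, 222 mm above the bench; fixed to the imager at its x -22 mm, y 0. Axes as the imager's: +x points from the wheel's axis to the lens and column, -x to the imager's front.
- lens_axis (a point): The point straight below the lens at the height of the disc's upper face (222 mm above the bench); fixed to the imager at its x 28 mm, y 0: 50 mm from wheel_centre along +x.
- filter_wheel: Grey disc, 144 mm across, z 214 to 222 mm above the bench, hub cap 32 mm across, 7 mm tall. Turns endlessly either way. Origin: on the axis at the disc's underside; z up; +x points to the amber station. Six stations every 60 degrees, counter-clockwise from above: amber, green, blue, black, red, white. It clicks at each: one tab then points to the column, the opposite one to the front.
- amber_tab (a point): Top of the amber (yellow-orange) tab, 92 mm from the axis, 244 mm above the bench; +x points outward. All six stations have such an upright radial tab in the filter's colour: 8 mm thick, 36 mm long (70 to 106 mm from the axis), z 214 to 244 mm above the bench. About 3 N pushes it round. Past 30 degrees from a click a spring carries the wheel on to the next click; short of that it springs back.
- amber_filter (a point): Centre of the amber filter at the disc's upper face, 50 mm from the wheel's axis; it lies on lens_axis when amber is clicked in under the lens. At the start the wheel has settled into some click other than amber, or now and then hangs balanced halfway between two clicks (a touch sends it into one).
- filters: The six filters: coloured glass discs 35 mm across, centres 50 mm from the wheel's axis, standing 1.5 mm above the disc's upper face (tops 223.5 mm above the bench). Not to be touched. Origin and axes as the wheel's.
- tube_rack: Orange tube rack, 125 x 85 x 40 mm (a few tube caps reach 46 mm), loose, to the left of the imager (its +y side). Origin: centre of the underside. To be left alone.
- wash_bottle: White wash bottle with a blue cap and bent spout, 68 mm across, 208 mm tall, loose, to the right of the imager (its -y side). Origin: centre of the underside. To be left alone.
- chip: Black square chip carrier, 78 x 78 x 8 mm, loose, in front and to the right of the imager. Origin: centre of the underside. To be left alone.
- dish: White closed Petri dish, 93 mm across, 15 mm tall, loose, to the left of the imager. Origin: centre of the underside. To be left alone.

How it is judged:
At the end, for the whole second after the job is handed in: The amber filter's centre is within 4 mm of the lens axis (clicked in) and the wheel is still; the imager stands upright within 10 mm of where it stood, and the tube rack, wash bottle, chip and dish within 12 mm (horizontal distance between amber_filter and lens_axis below 0.004 m and angular speed of filter_wheel below 0.05 rad/s and distance of imager from where it was at the start of the episode below 0.01 m and angle between imager's own z axis and vertical below 0.03 rad and distance of each of tube_rack, wash_bottle, chip, dish from where it was at the start of the episode below 0.012 m and angle between wash_bottle's own z axis and vertical below 0.1 rad); the robot touches nothing.
It fails at once if the wheel or a tab is pinched, gripped or forced (more than 25 N between fingers and wheel) (contact force between the fingers and filter_wheel above 25 N).
It fails at once if the filter glass is touched (more than 0.5 N) (contact force between anything else and filters above 0.5 N).
It fails at once if the imager is shoved more than 10 mm or tipped (distance of imager from where it was at the start of the episode above 0.01 m or angle between imager's own z axis and vertical above 0.05 rad).
It fails at once if a bystander (tube rack, wash bottle, chip, dish) is moved or lifted more than 12 mm (distance of any of tube_rack, wash_bottle, chip, dish from where it was at the start of the episode above 0.012 m).
It also fails if it takes over 58 s, if anything falls off the work surface, if the arm or the gripper's body presses on something with over 40 N, if the wrist force passes 120 N, or if a joint passes its speed limit or range.

### The arm

A 6-joint arm with a two-finger parallel gripper is mounted at the origin on the work surface. World frame = base frame: x ahead of the robot, y to its left, z up, the work surface at z = 0. Lengths are in m, angles in rad, forces in N, time in s.
With the tool pointing down it reaches from about 0.225 to 0.875 m from the base axis. Payload 3.4 kg.
Tool frame: the origin (TCP) lies midway between the tips of the shut fingers; the grasp point (between the pads) lies 19 mm behind it (env.pinch_z is the z of the grasp point in the tool frame, in m); z points along the fingers, y is the direction in which the jaws open and shut (so a half turn about z gives the same grasp; the last joint's range is limited). The gripper opens to 85 mm and grips with 20 to 120 N. Pads are 22 mm wide; open, the fingers measure 114 mm over their backs; the gripper's body (76 mm by 85 mm) begins 54 mm behind the grasp point. The pads swing forward as they close: fully open they stand 13 mm farther back than shut.
Start: joints at [0.984, 0.276, 1.505, -0, 1.361, -0.121], TCP at [0.258, 0.514, 0.231] pointing down, gripper open.
Joint ranges: [-2.89, 2.89], [-0.75, 2.08], [0.22, 2.7], [-1.18, 4.32], [0.11, 2.71], [-2.7, 2.7]. Speed limits (rad/s): [2.57, 2.57, 3.14, 3.14, 3.14, 3.14].

### API

Orientations are given as a 3x3 rotation matrix whose columns are the frame's x, y, z axes.
In Python, from station import env gives the robot as it stands.
- The arm moves only by the tool move_arm, never from a script. Its argument "increments" is a list of rows, each a list of 7 numbers: the shift along the world's x, y, z in m, then the turn, a rotation vector about the world's x, y, z in rad, then the closure in counts, from 0 (fully open) to 255 (shut). A call has exactly 10 rows; each row is the pose to reach, as a shift and turn from the pose commanded when the call began; what a row does not reach only later rows make up. A row lasts 1/12 s, in which the tool goes at most 41.7 mm and 7.16 degrees, less where a joint would pass 70% of its speed; a pose out of reach is approached as far as the arm can. A call with a gripper value outside its range is refused whole. The fingers move at their own pace and stop on an object; "squeeze" is the grip in N (left out, the last holds). Time passes only in rows, so rows that repeat a pose let the fingers close, or fill a call up. It gives the time, the measured TCP pose, the force and the opening at its end, in the units of the state.
- env.state(): the state, without advancing time (a new reading comes with each control period).
- env.camera(name): name is "scene" or "top" or "wrist"; returns the picture (480x640x3 uint8, blue, green, red); there is no depth.
- env.camera_info(name): a dict with "fov_y" (degrees; the focal length in pixels is half the picture's height over the tangent of half this angle, whatever the lens; pixels are square), "cx", "cy" (the principal point, pixels), "xyz" and "rotation" of the camera in the world. Camera axes: x right, y down, z forward; pixel columns grow to the right and rows downward; lengths in m; the calibration is good to about 2 mm. A picture is of the moment at which its call begins: read the wrist's pose just before it. camera_info takes no time and is no camera call; for the wrist camera it gives the pose at the moment of the call.
- env.finish_job(): hands the job in, once; it reports no verdict.
The state is a dict: "t": time; "q": joint angles; "joint_velocities": joint speeds; "joint_efforts": joint torques, N m; "ee_pos": TCP position; "orientation": TCP orientation; "wrist_force": force on the tool from outside, world axes, zero at the start; "torque": the same for the moment, N m; "width": finger opening in m.
Only numpy, scipy, OpenCV 4.12 (cv2) and the standard library are available. Lean on these libraries where they do the work, as an engineer would, in place of code of your own. Each camera call takes 0.05 s, during which the arm holds its last target.

## Working session

There is one attempt and no reset: what is moved stays moved. The work goes in short steps, Python scripts to look and compute and a tool call to move; the robot and the scene stay as the last step left them, time stands still between calls to the robot, and variables do not carry over. Pictures are saved under pics/ and viewed, and the job is handed in when it is done.

Besides the shell and the picture viewer there is one more tool, called after ">>>" as name(argument=value, ...) on one line, values as JSON. move_arm: Moves the arm, as the interface text tells. Its arguments: {"type":"object","properties":{"increments":{"type":"array"},"squeeze":{"type":"number"}},"required":["increments"]}

```bash
mkdir -p pics
python3 - <<'E'
from station import env
import cv2
for n in ["scene","top","wrist"]:
    i=env.camera_info(n); print(n,i)
    cv2.imwrite(f"pics/{n}0.png",env.camera(n))
print(env.state())
E
```

```text
scene {'fov_y': 56.88415310842571, 'cx': 316.87491964046075, 'cy': 240.80524031767104, 'xyz': array([ 1.05766687, -0.17063546,  0.96239854]), 'rotation': array([[ 0.37280157,  0.7331001 , -0.56884377],
       [ 0.92790842, -0.29600431,  0.22664382],
       [-0.0022276 , -0.61232809, -0.79060062]])}
top {'fov_y': 55.32975857117427, 'cx': 318.17387622110584, 'cy': 246.54740524313297, 'xyz': array([0.33231456, 0.04166197, 1.13687447]), 'rotation': array([[ 0.07129705, -0.97353485,  0.21713276],
       [-0.99745148, -0.07017599,  0.01287956],
       [ 0.00269881, -0.21749766, -0.97605711]])}
wrist {'fov_y': 71.30662530873062, 'cx': 320.27734228815456, 'cy': 239.54185996958225, 'xyz': array([0.18430044, 0.54919894, 0.37249992]), 'rotation': array([[ 0.44913088,  0.84842298,  0.28010694],
       [ 0.89346525, -0.42608731, -0.14201921],
       [-0.00114235,  0.31405103, -0.94940542]])}
{'t': 0.15, 'q': array([ 9.84004272e-01,  2.76468038e-01,  1.50582030e+00, -2.06335886e-05,
        1.36068792e+00, -1.21003664e-01]), 'joint_velocities': array([-0.00025471, -0.0031267 , -0.00350112,  0.00021989, -0.00039949,
       -0.00240337]), 'joint_efforts': array([ 2.40915455e-03, -4.17143261e+01, -2.46031398e+01,  6.00051567e-05,
        7.59081740e-03,  1.09316492e-06]), 'ee_pos': array([0.25805068, 0.51342015, 0.23063675]), 'orientation': array([[-8.93469640e-01,  4.49122969e-01, -7.49291524e-04],
       [ 4.49123570e-01,  8.93468894e-01, -1.16333647e-03],
       [ 1.46987539e-04, -1.37593030e-03, -9.99999043e-01]]), 'wrist_force': array([-0.46487378, -0.1230446 ,  0.30234171]), 'torque': array([-0.01418095,  0.00110181,  0.02524607]), 'width': 0.08537973003719547}
```

View pics/scene0.png

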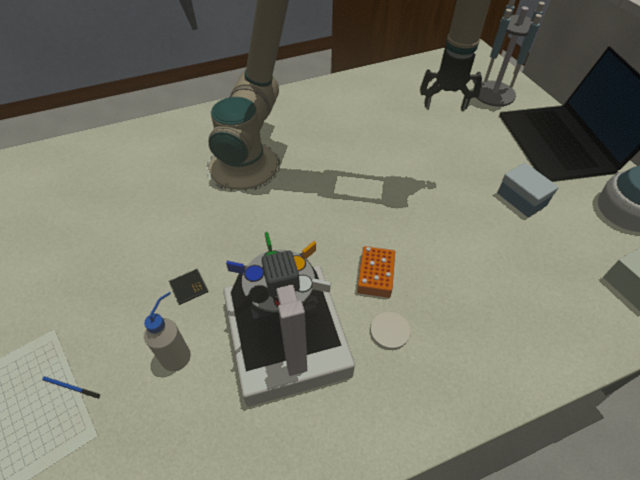

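View pics/top0.png

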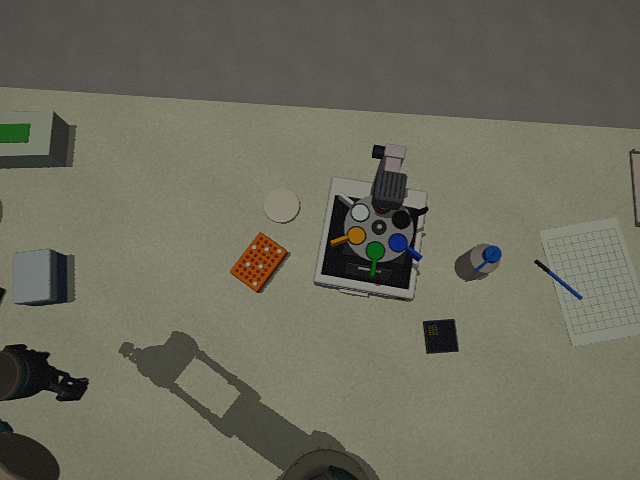

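View pics/wrist0.png

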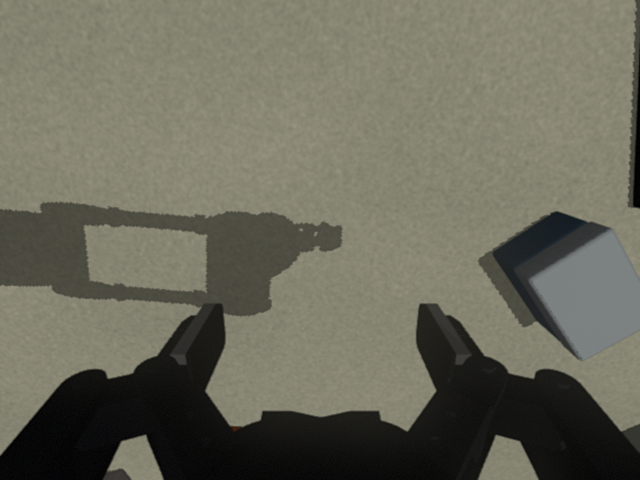

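```bash
cat > h.py <<'E'
import numpy as np,cv2
from station import env
def ray(n,u,v,z,info=None):
    i=info or env.camera_info(n); f=240/np.tan(np.radians(i['fov_y']/2))
    d=i['rotation']@np.array([(u-i['cx'])/f,(v-i['cy'])/f,1]); return i['xyz']+d*(z-i['xyz'][2])/d[2]
def hsv(im): return cv2.cvtColor(im,cv2.COLOR_BGR2HSV)
E
python3 - <<'E'
from h import *
im=cv2.imread("pics/top0.png"); H=hsv(im)
R=(slice(190,290),slice(320,430))
fil={}
for n,lo,hi in [("amber",(12,150,90),(28,255,255)),("green",(50,120,40),(75,255,255)),("blue",(105,150,60),(130,255,255))]:
    m=cv2.inRange(H,lo,hi); k=np.zeros_like(m);k[R]=m[R]
    o=cv2.morphologyEx(k,cv2.MORPH_OPEN,cv2.getStructuringElement(cv2.MORPH_ELLIPSE,(11,11)))
    M=cv2.moments(o,True); c=(M['m10']/M['m00'],M['m01']/M['m00']); fil[n]=ray("top",*c,.2235)
    t=cv2.bitwise_and(k,cv2.bitwise_not(cv2.dilate(o,np.ones((5,5)))))
    nc,l,s,ce=cv2.connectedComponentsWithStats(t); j=1+np.argmax(s[1:,4])
    print(n,c,M['m00'],fil[n],"tab",ce[j],s[j],ray("top",*ce[j],.238))
# centre: from filters 60deg apart: amber+blue - green = C
C=fil['amber']+fil['blue']-fil['green']; print("C",C,ray("top",379,227,.229))
for n in fil:
    d=fil[n]-C; print(n,np.hypot(*d[:2]),np.degrees(np.arctan2(d[1],d[0])))
cv2.imwrite("pics/crop.png",cv2.resize(im[130:310,270:510],None,fx=3.3,fy=3.3,interpolation=cv2.INTER_CUBIC))
s=cv2.imread("pics/scene0.png");cv2.imwrite("pics/crop2.png",cv2.resize(s[220:410,150:400],None,fx=3.1,fy=3.1,interpolation=cv2.INTER_CUBIC))
E
```

```text
amber (356.0, 235.0) 219.0 [ 0.56535696 -0.02212247  0.2235    ] tab [337.9        239.28333333] [330 235  16   9  60] [0.55012795 0.01487128 0.238     ]
green (375.0213675213675, 250.43162393162393) 234.0 [ 0.53574347 -0.06258253  0.2235    ] tab [372.56578947 268.94736842] [369 261   8  17  76] [ 0.49449667 -0.05772222  0.238     ]
blue (397.3835616438356, 242.13698630136986) 219.0 [ 0.55641106 -0.10753789  0.2235    ] tab [414.13333333 252.1       ] [408 246  14  13  60] [ 0.53473616 -0.13941326  0.238     ]
C [ 0.58602455 -0.06707783  0.2235    ] [ 0.58424348 -0.06791999  0.229     ]
amber 0.04947861875242243 114.68994047139478
green 0.050481629866022414 174.89114312510688
blue 0.050139555121254356 -126.20110968746114
```

View pics/crop.png

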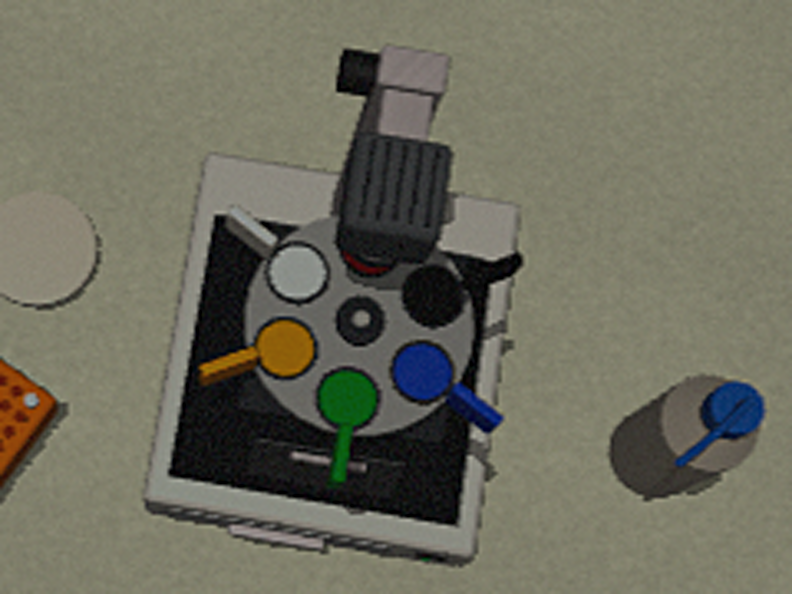

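View pics/crop2.png

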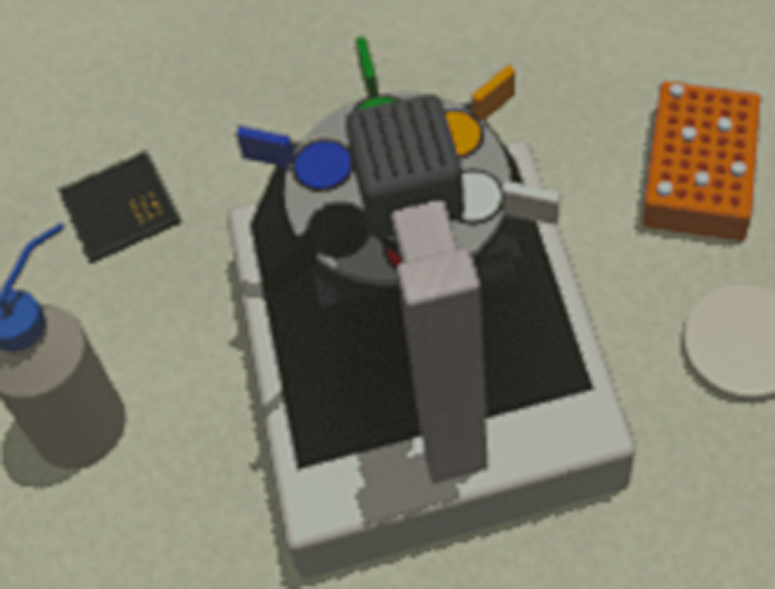

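>>> move_arm(increments=[[0,0,0.04,0,0,0,255],[0,0,0.08,0,0,0,255],[0.01,-0.03,0.09,0,0,-0.1,255],[0.02,-0.06,0.09,0,0,-0.2,255],[0.035,-0.09,0.09,0,0,-0.3,255],[0.05,-0.125,0.09,0,0,-0.4,255],[0.065,-0.16,0.09,0,0,-0.5,255],[0.08,-0.195,0.09,0,0,-0.6,255],[0.095,-0.23,0.09,0,0,-0.7,255],[0.11,-0.265,0.09,0,0,-0.8,255]], squeeze=20)

```text
t: 0.98
ee_pos: [0.3683, 0.247, 0.3212]
orientation: [[-0.296, 0.955, 0.0], [0.955, 0.296, -0.0], [-0.0, 0.0, -1.0]]
wrist_force: [0.6, 0.5, 0.7]
width: -0.0004
```

>>> move_arm(increments=[[0.014,-0.036,0,0,0,-0.1,255],[0.028,-0.072,0,0,0,-0.2,255],[0.042,-0.108,0,0,0,-0.3,255],[0.056,-0.144,0,0,0,-0.3,255],[0.07,-0.18,0,0,0,-0.3,255],[0.084,-0.216,0,0,0,-0.3,255],[0.098,-0.252,0,0,0,-0.3,255],[0.112,-0.288,0,0,0,-0.3,255],[0.126,-0.324,0,0,0,-0.3,255],[0.132,-0.352,0,0,0,-0.3,255]])

```text
t: 1.82
ee_pos: [0.5014, -0.1063, 0.3207]
orientation: [[-0.004, 1.0, 0.0], [1.0, 0.004, -0.001], [-0.001, 0.0, -1.0]]
wrist_force: [1.0, -0.3, 0.2]
width: 0.0002
```

Run:
```python
from h import *
s=env.state();print(s['t'],s['ee_pos'],s['orientation'],s['wrist_force'],s['width'])
for n in ["top","wrist"]: cv2.imwrite(f"pics/{n}1.png",env.camera(n))
```

```text
1.8167 [ 0.50144853 -0.10631808  0.32071702] [[-3.52601446e-03  9.99993733e-01  3.19263403e-04]
 [ 9.99993452e-01  3.52627323e-03 -8.13633407e-04]
 [-8.14754117e-04  3.16392429e-04 -9.99999618e-01]] [ 0.95730405 -0.33422279  0.17707775] 0.00024228411323404706
```

View pics/wrist1.png

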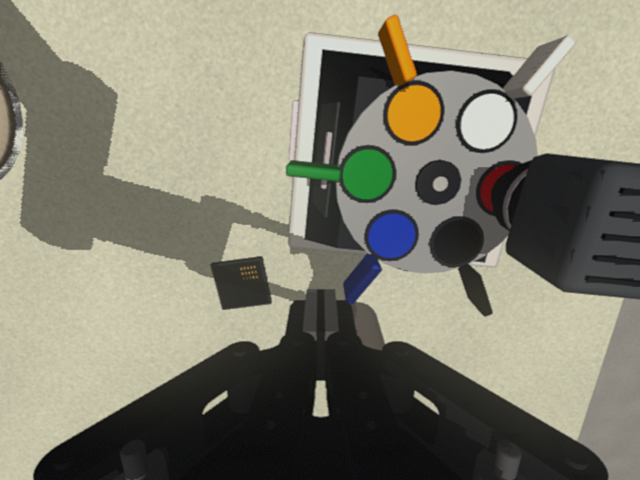

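View pics/top1.png

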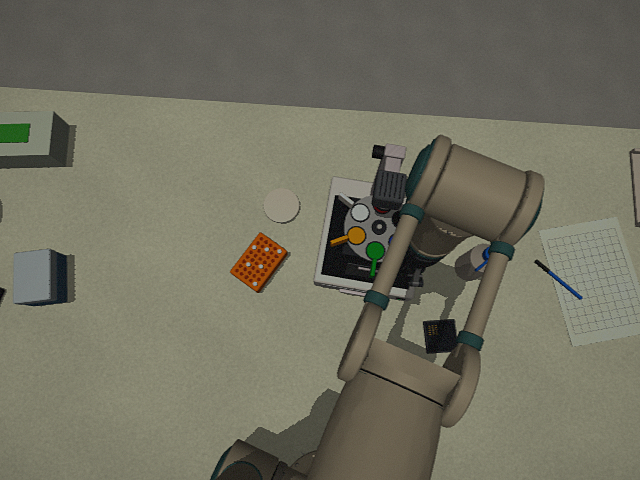

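```bash
cat >> h.py <<'E'
def measure(im,info):
    H=hsv(im); out={}
    for n,lo,hi in [("amber",(12,150,90),(28,255,255)),("green",(50,120,40),(75,255,255)),("blue",(105,130,40),(130,255,255)),("white",(0,0,170),(180,25,255))]:
        m=cv2.inRange(H,lo,hi)
        o=cv2.morphologyEx(m,cv2.MORPH_OPEN,cv2.getStructuringElement(cv2.MORPH_ELLIPSE,(35,35)))
        nc,l,s,ce=cv2.connectedComponentsWithStats(o)
        if nc<2: continue
        j=1+np.argmax(s[1:,4]); out[n]=(ce[j],s[j,4],ray("wrist",*ce[j],.2235,info))
    return out
def report(C,name):
    i=env.camera_info("wrist"); im=env.camera("wrist"); cv2.imwrite(name,im)
    for n,(c,a,p) in measure(im,i).items():
        d=p-C; print(n,c.round(),a,p.round(4),"r",np.hypot(*d[:2]).round(4),"ang",np.degrees(np.arctan2(d[1],d[0])).round(1))
E
python3 - <<'E'
from h import *
i=env.camera_info("wrist"); print(ray("wrist",439,183,.229,i))
report(np.array([.585,-.0675,0]),"pics/w2.png")
E
```

```text
[ 0.58199101 -0.06323735  0.229     ]
amber [415. 119.] 2342 [ 0.5629 -0.0212  0.2235] r 0.0513 ang 115.5
green [368. 179.] 1933 [ 0.5336 -0.0615  0.2235] r 0.0518 ang 173.4
blue [393. 240.] 1628 [ 0.5538 -0.107   0.2235] r 0.0503 ang -128.3
white [487. 127.] 2134 [ 0.6123 -0.0264  0.2235] r 0.0494 ang 56.4
```

>>> move_arm(increments=[[-0.003,0,-0.02,0,0,0,255],[-0.005,0,-0.04,0,0,0,255],[-0.005,0,-0.055,0,0,0,255],[-0.005,0,-0.065,0,0,0,255],[-0.005,0,-0.075,0,0,0,255],[-0.005,0,-0.083,0,0,0,255],[-0.005,0,-0.09,0,0,0,255],[-0.005,0,-0.095,0,0,0,255],[-0.005,0,-0.095,0,0,0,255],[-0.005,0,-0.095,0,0,0,255]])

```text
t: 2.8
ee_pos: [0.4955, -0.1032, 0.2264]
orientation: [[-0.005, 1.0, 0.0], [1.0, 0.005, -0.0], [-0.0, 0.0, -1.0]]
wrist_force: [-0.3, -0.2, 0.4]
width: -0.0
```

Run:
```python
from h import *
report(np.array([.584,-.067,0]),"pics/w3.png")
```

```text
amber [489. 124.] 6151 [ 0.5627 -0.021   0.2235] r 0.0507 ang 114.8
green [409. 219.] 4710 [ 0.5334 -0.0613  0.2235] r 0.0509 ang 173.6
blue [443. 309.] 3547 [ 0.5539 -0.1066  0.2235] r 0.0497 ang -127.3
white [604. 139.] 5344 [ 0.6111 -0.0263  0.2235] r 0.0489 ang 56.3
```

View pics/w3.png

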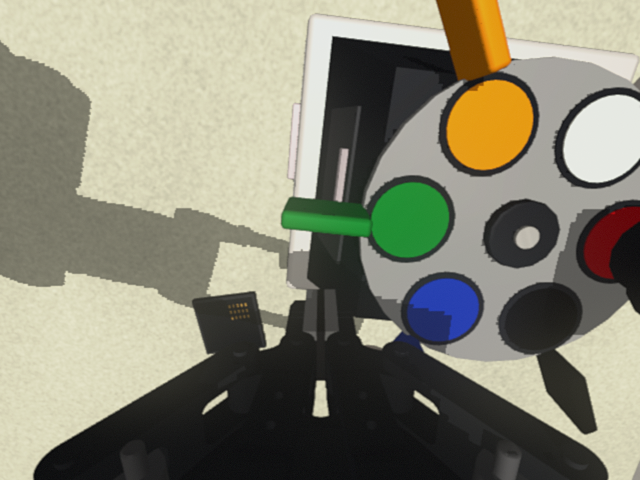

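Fingertips (~320,330) are beside the green tab (~325,215), off the disc. Pushing in +y.

>>> move_arm(increments=[[0,0.006,0,0,0,0,255],[0,0.012,0,0,0,0,255],[0,0.018,0,0,0,0,255],[0,0.023,0,0,0,0,255],[0,0.028,0,0,0,0,255],[0,0.033,0,0,0,0,255],[0,0.038,0,0,0,0,255],[0,0.043,0,0,0,0,255],[0,0.048,0,0,0,0,255],[0,0.052,0,0,0,0,255]])

```text
t: 3.68
ee_pos: [0.4953, -0.0507, 0.2264]
orientation: [[-0.005, 1.0, 0.0], [1.0, 0.005, -0.0], [-0.0, 0.0, -1.0]]
wrist_force: [1.0, -1.2, -0.7]
width: -0.0
```

Run:
```python
from h import *
report(np.array([.584,-.067,0]),"pics/w4.png")
```

```text
amber [504. 195.] 9266 [0.5739 0.0024 0.2235] r 0.0701 ang 98.3
green [391. 296.] 5214 [ 0.5281 -0.047   0.2235] r 0.0594 ang 160.3
white [591. 273.] 3880 [ 0.6214 -0.0345  0.2235] r 0.0495 ang 41.0
```

View pics/w4.png

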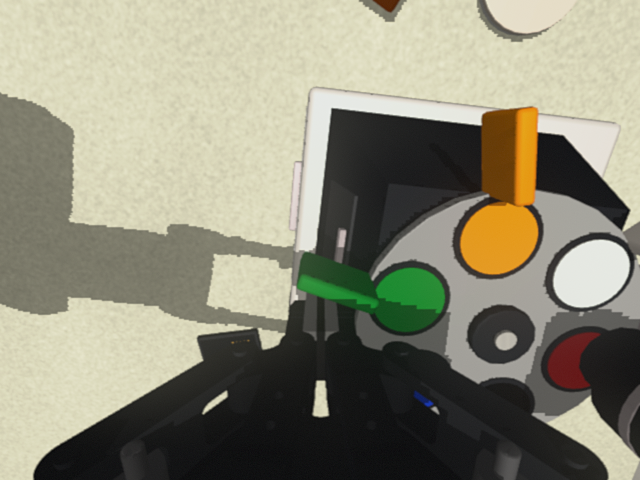

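The wheel follows: green tab now at ~(335,280), turned about 15°. Continuing past halfway.

>>> move_arm(increments=[[0,0.005,0,0,0,0,255],[0,0.01,0,0,0,0,255],[0,0.015,0,0,0,0,255],[0,0.02,0,0,0,0,255],[0,0.024,0,0,0,0,255],[0,0.028,0,0,0,0,255],[0,0.03,0,0,0,0,255],[0,0.03,0,0,0,0,255],[0,0.03,0,0,0,0,255],[0,0.03,0,0,0,0,255]])

```text
t: 4.57
ee_pos: [0.4953, -0.0212, 0.2263]
orientation: [[-0.005, 1.0, 0.0], [1.0, 0.005, 0.0], [0.0, 0.0, -1.0]]
wrist_force: [0.3, 0.1, 0.2]
width: 0.0001
```

Run:
```python
from h import *
report(np.array([.584,-.067,0]),"pics/w5.png")
```

```text
amber [543. 255.] 8911 [0.5965 0.004  0.2235] r 0.0721 ang 80.0
green [421. 324.] 2987 [ 0.5439 -0.0331  0.2235] r 0.0525 ang 139.7
white [590. 341.] 1952 [ 0.6304 -0.0426  0.2235] r 0.0525 ang 27.7
```

View pics/w5.png

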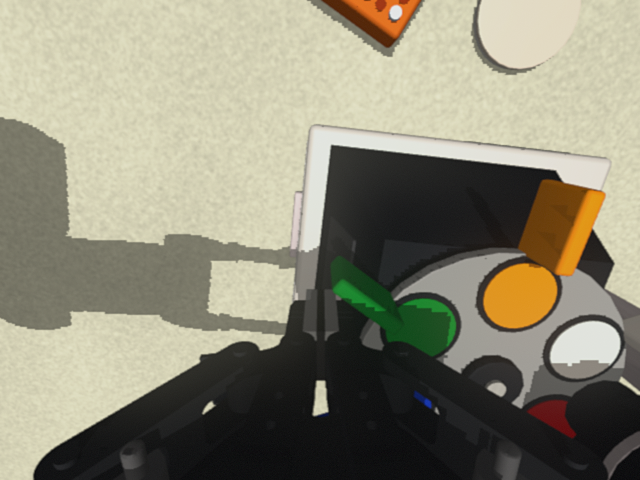

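Run:
```python
from h import *
for k in range(3): report(np.array([.584,-.067,0]),f"pics/w6{k}.png")
```

```text
amber [543. 255.] 8919 [0.5965 0.004  0.2235] r 0.0721 ang 80.0
green [421. 324.] 2990 [ 0.5439 -0.0331  0.2235] r 0.0524 ang 139.8
white [590. 341.] 1961 [ 0.6305 -0.0426  0.2235] r 0.0525 ang 27.7
amber [543. 255.] 8923 [0.5966 0.004  0.2235] r 0.0721 ang 80.0
green [421. 324.] 2997 [ 0.544  -0.0332  0.2235] r 0.0524 ang 139.8
white [590. 341.] 1964 [ 0.6304 -0.0427  0.2235] r 0.0524 ang 27.6
amber [543. 255.] 8930 [0.5966 0.004  0.2235] r 0.0721 ang 80.0
green [421. 324.] 2994 [ 0.5439 -0.0332  0.2235] r 0.0524 ang 139.8
white [590. 341.] 1964 [ 0.6304 -0.0427  0.2235] r 0.0524 ang 27.6
```

Resting, about 29° round: just short of the tipping point. A bit further.

>>> move_arm(increments=[[0,0.003,0,0,0,0,255],[0,0.006,0,0,0,0,255],[0,0.009,0,0,0,0,255],[0,0.012,0,0,0,0,255],[0,0.012,0,0,0,0,255],[0,0.012,0,0,0,0,255],[0,0.012,0,0,0,0,255],[0,0.012,0,0,0,0,255],[0,0.012,0,0,0,0,255],[0,0.012,0,0,0,0,255]])

```text
t: 5.6
ee_pos: [0.4953, -0.0093, 0.2263]
orientation: [[-0.005, 1.0, 0.0], [1.0, 0.005, -0.0], [-0.0, 0.0, -1.0]]
wrist_force: [1.1, 0.2, 0.7]
width: -0.0002
```

Run:
```python
from h import *
report(np.array([.584,-.067,0]),"pics/w7.png")
```

```text
amber [616. 288.] 3398 [ 6.353e-01 -5.000e-04  2.235e-01] r 0.084 ang 52.3
green [459. 323.] 3522 [ 0.5625 -0.0202  0.2235] r 0.0515 ang 114.6
white [580. 191.] 1518 [0.6062 0.0458 0.2235] r 0.115 ang 78.9
```

View pics/w7.png

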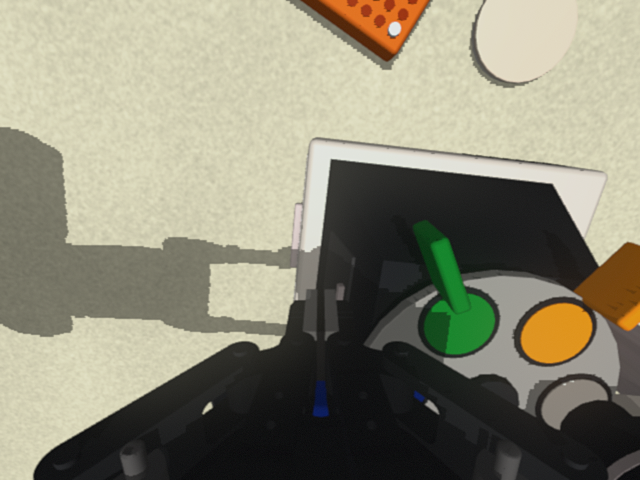

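Clicked: green now at the left station (115°), white under the lens. Lifting and going back for the second tab.

>>> move_arm(increments=[[0,0,0.02,0,0,0,255],[0,0,0.045,0,0,0,255],[0,0,0.07,0,0,0,255],[0,-0.02,0.08,0,0,0,255],[0,-0.04,0.08,0,0,0,255],[0,-0.06,0.08,0,0,0,255],[0,-0.078,0.08,0,0,0,255],[0,-0.094,0.08,0,0,0,255],[0,-0.094,0.08,0,0,0,255],[0,-0.094,0.08,0,0,0,255]])

```text
t: 6.48
ee_pos: [0.4952, -0.1036, 0.3062]
orientation: [[-0.003, 1.0, -0.0], [1.0, 0.003, 0.001], [0.001, -0.0, -1.0]]
wrist_force: [-0.2, -1.2, 0.6]
width: 0.0002
```

Run:
```python
from h import *
report(np.array([.584,-.067,0]),"pics/w8.png")
```

```text
amber [506. 134.] 2532 [ 0.6124 -0.0263  0.2235] r 0.0496 ang 55.1
green [430. 126.] 2572 [ 0.5628 -0.0212  0.2235] r 0.0505 ang 114.8
blue [380. 189.] 2152 [ 0.5335 -0.0615  0.2235] r 0.0508 ang 173.8
```

View pics/w8.png

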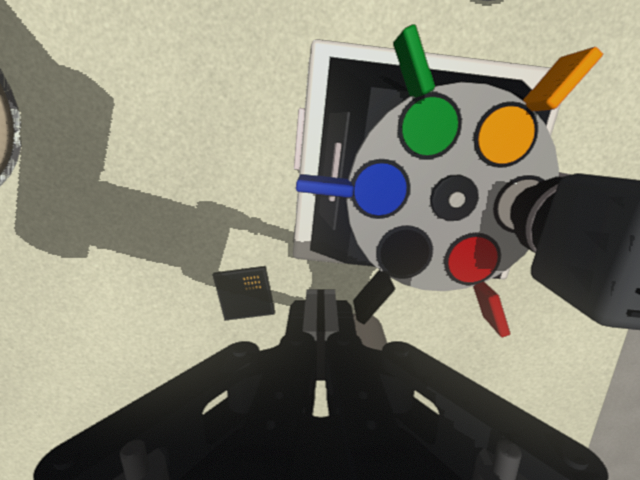

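White is under the lens, blue tab at the front (325,187), amber one click away; the imager hasn't moved. Repeating.

>>> move_arm(increments=[[0,0,-0.02,0,0,0,255],[0,0,-0.04,0,0,0,255],[0,0,-0.055,0,0,0,255],[0,0,-0.065,0,0,0,255],[0,0,-0.073,0,0,0,255],[0,0,-0.08,0,0,0,255],[0,0,-0.08,0,0,0,255],[0,0.006,-0.08,0,0,0,255],[0,0.012,-0.08,0,0,0,255],[0,0.018,-0.08,0,0,0,255]])

```text
t: 7.37
ee_pos: [0.4957, -0.0847, 0.2271]
orientation: [[-0.005, 1.0, 0.002], [1.0, 0.005, -0.0], [-0.0, 0.002, -1.0]]
wrist_force: [0.4, 0.6, -0.1]
width: -0.0002
```

>>> move_arm(increments=[[0,0.005,0,0,0,0,255],[0,0.01,0,0,0,0,255],[0,0.015,0,0,0,0,255],[0,0.02,0,0,0,0,255],[0,0.025,0,0,0,0,255],[0,0.03,0,0,0,0,255],[0,0.035,0,0,0,0,255],[0,0.04,0,0,0,0,255],[0,0.045,0,0,0,0,255],[0,0.05,0,0,0,0,255]])

```text
t: 8.2
ee_pos: [0.495, -0.0345, 0.2262]
orientation: [[-0.005, 1.0, -0.001], [1.0, 0.005, 0.001], [0.001, -0.001, -1.0]]
wrist_force: [-0.6, -0.3, -0.1]
width: -0.0
```

>>> move_arm(increments=[[0,0.004,0,0,0,0,255],[0,0.008,0,0,0,0,255],[0,0.012,0,0,0,0,255],[0,0.016,0,0,0,0,255],[0,0.019,0,0,0,0,255],[0,0.022,0,0,0,0,255],[0,0.025,0,0,0,0,255],[0,0.026,0,0,0,0,255],[0,0.026,0,0,0,0,255],[0,0.026,0,0,0,0,255]])

```text
t: 9.03
ee_pos: [0.4953, -0.0092, 0.2263]
orientation: [[-0.005, 1.0, 0.0], [1.0, 0.005, -0.0], [-0.0, 0.0, -1.0]]
wrist_force: [0.1, 1.3, 0.3]
width: 0.0001
```

Run:
```python
from h import *
report(np.array([.584,-.067,0]),"pics/w9.png")
```

```text
green [616. 288.] 3381 [ 6.353e-01 -5.000e-04  2.235e-01] r 0.084 ang 52.3
blue [459. 323.] 3543 [ 0.5625 -0.0201  0.2235] r 0.0515 ang 114.6
white [579. 191.] 1549 [0.606  0.046  0.2235] r 0.1152 ang 79.0
```

View pics/w9.png

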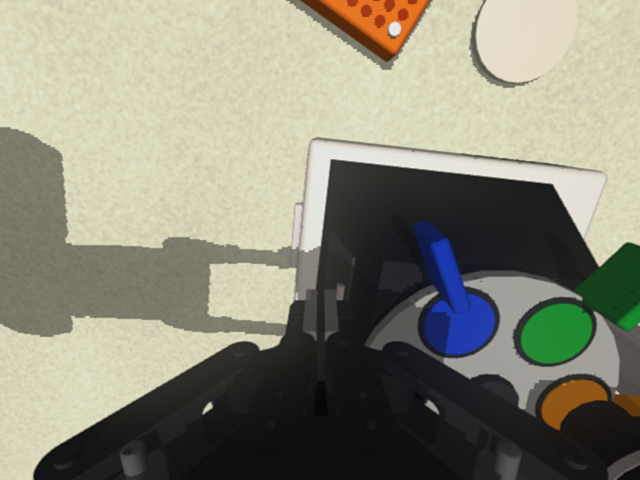

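Clicked again; amber is under the lens. Withdrawing up and back toward the robot.

>>> move_arm(increments=[[0,0,0.02,0,0,0,255],[0,0,0.045,0,0,0,255],[0,0,0.07,0,0,0,255],[-0.02,0,0.09,0,0,0,255],[-0.05,0,0.1,0,0,0,255],[-0.08,0,0.1,0,0,0,255],[-0.1,0,0.1,0,0,0,255],[-0.12,0,0.1,0,0,0,255],[-0.12,0,0.1,0,0,0,255],[-0.12,0,0.1,0,0,0,255]])

```text
t: 9.92
ee_pos: [0.3749, -0.0093, 0.3268]
orientation: [[-0.004, 1.0, 0.002], [1.0, 0.004, -0.0], [-0.0, 0.002, -1.0]]
wrist_force: [0.3, -0.6, 0.3]
width: -0.0004
```

>>> move_arm(increments=[[0,-0.03,0,0,0,0,255],[0,-0.06,0,0,0,0,255],[0,-0.09,0,0,0,0,255],[0,-0.11,0,0,0,0,255],[0,-0.12,0,0,0,0,255],[0,-0.12,0,0,0,0,255],[0,-0.12,0,0,0,0,255],[0,-0.12,0,0,0,0,255],[0,-0.12,0,0,0,0,255],[0,-0.12,0,0,0,0,255]])

```text
t: 10.75
ee_pos: [0.3753, -0.1282, 0.3264]
orientation: [[-0.007, 1.0, 0.0], [1.0, 0.007, 0.0], [0.0, 0.0, -1.0]]
wrist_force: [-0.3, 0.4, 0.4]
width: -0.0004
```

Run:
```python
from h import *
report(np.array([.584,-.067,0]),"pics/w10.png")
a=env.camera("top"); s=env.camera("scene"); cv2.imwrite("pics/top10.png",a)
s0=cv2.imread("pics/scene0.png"); v=np.hstack([cv2.resize(s0[210:410,140:420],(400,286)),cv2.resize(s[210:410,140:420],(400,286))]); cv2.imwrite("pics/sc10.png",v)
```

```text
blue [602.  28.] 2525 [0.5523 0.0143 0.2235] r 0.0872 ang 111.3
```

View pics/w10.png

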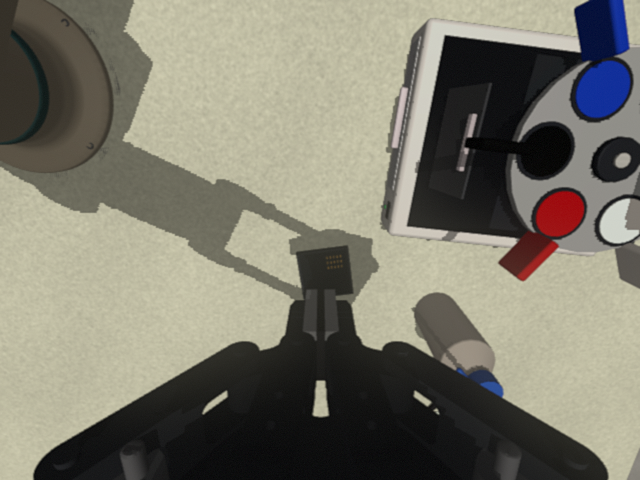

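View pics/sc10.png

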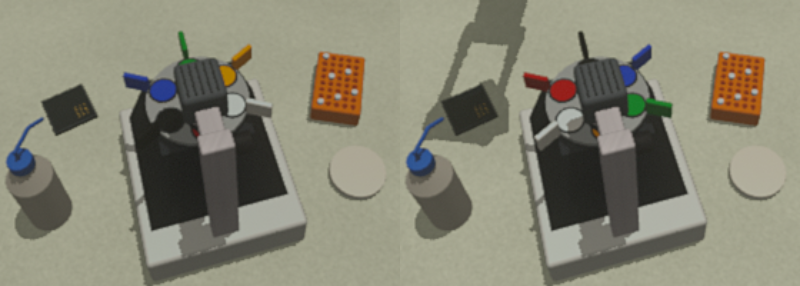

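View pics/top10.png

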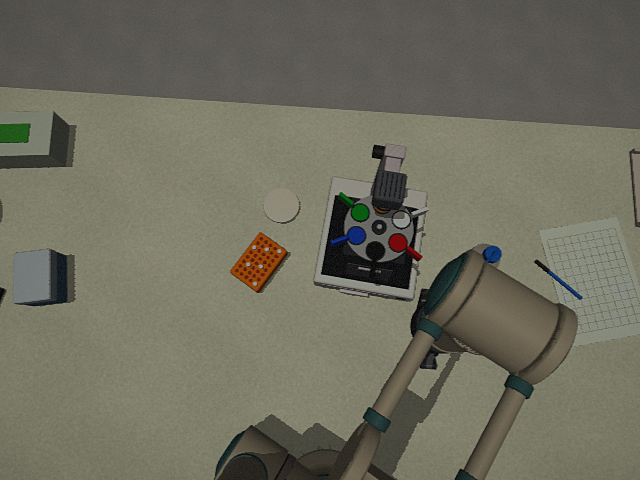

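Black (opposite amber) points to the front, amber shows under the lens at about (380,209) in the top view. The imager and bystanders are where they were, and the hand is clear.

Run:
```python
from station import env
print(env.finish_job())
```

```text
the job is handed in; nothing more can be done
None
```

The amber filter is clicked in under the lens, and I handed the job in at about 11 s; no verdict was reported. I shut the fingers and pushed the front tab towards +y twice, first green and then blue. The wheel turned two clicks clockwise, from red through white to amber. I then lifted the hand up and drew it back.

**Last checks:**
- **Wheel:** Black, opposite amber, points straight to the front and amber shows under the lens. The blue filter measured 114.6° after the second click, against 114.8° for green in the same place after the first, so the wheel is settled in a click. I did not measure the amber-to-lens distance directly, because the camera hides it.
- **Surroundings:** By eye, the imager, tube rack, wash bottle, chip and dish look the same in the before and after pictures.
- **Forces:** The wrist force readings, taken at the end of each move, stayed under about 2 N.

**What went differently:** My first push stopped just short of the halfway point, at about 29°, so I pushed another 12 mm. The last automatic wrist-camera measurement was not usable because the wheel was partly out of view, so the final check relies on the top and scene pictures.

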